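Set up the condenser and its receiver on the sloping stand

TASK

Set up the still's take-off for the next run: stand the yellow beaker upright on the bench jack, where the condenser's spout will drip into the middle of its mouth, and lay the condenser in the two V-saddles of the sloping blue stand, spout end low and spout pointing down, water nipples up, big collar just uphill of the upper saddle. Fold both keepers down onto the condenser. Set things down gently, drop nothing, and leave the two bottles and the wrench where they are.

Things in the scene. Friction and masses are not known exactly. Their poses are not given: they have to be found in the camera images.
- condenser_mid (a point): Stainless condenser, 200 mm long, 0.4 to 0.7 kg, shell 38 mm in diameter. This point: on its axis at the balance point. x runs along the shell to the big collar, z the way the nipples point. Shell x -78 to +66 mm; collar (54 mm in diameter) +66 to +75; 10 mm drip spout from the other end to -120, there bent down (-z). Brass water nipples, 10 mm thick, at x -66 and +24 reach 34 mm above the axis.
- spout_tip (a point): Open tip of the condenser's bent drip spout, at x -120, z -25 mm from condenser_mid in the condenser's frame.
- collar (a point): Centre of the condenser's big collar, on the axis, 70.5 mm from condenser_mid towards +x.
- rest: White draining rest, fixed, 150 x 100 mm, in which the condenser starts: level, nipples up, axis 70 mm above the bench, within 4 mm of centred along x. Two V-notches 14 mm long at x -45 and +45 mm; the shell is free to grip between them. Origin on the bench below its centre, x towards the collar end.
- bed: Fixed sloping bed (0.26 rad) of the blue stand: a beam with two rubber-lined 90 degree V-saddles, 16 mm long, at x -45 and +50 mm. Origin: where condenser_mid belongs, 200 mm above the bench. x uphill along the seated axis, z square to it, up; y sideways to the keeper hinges. Seated, the condenser's axes match these, collar 8 mm past the upper saddle. Vs reach up to axis height; beam top at z -44 mm.
- lower_keeper (a joint): Lower saddle's keeper: steel bar 13 mm wide, 6 thick, with a red ball knob 22 mm in diameter at its end. Hinge along the bed's x axis, at x -45, y +38, z +22.5 mm in the bed frame. 0 = folded over flat on the seated condenser (bar towards bed -y), pi/2 = standing along bed +z; starts leaning outwards at 1.8 to 2.1. Stays where it is left (0.06 N m friction); may be pushed over with closed fingers.
- upper_keeper (a joint): The same keeper at the upper saddle, hinge at x +50, y +38, z +22.5 mm in the bed frame; same values and start.
- lower_keeper_knob (a point): Centre of the lower keeper's red ball knob, 74 mm from its hinge.
- upper_keeper_knob (a point): Centre of the upper keeper's red ball knob, 74 mm from its hinge.
- jack: Small green bench jack, fixed: flat top plate 80 x 80 mm, 55 mm above the bench, roughly below the spout of the seated condenser. Origin on the bench below the plate's centre.
- beaker_mid (a point): Yellow plastic beaker, open top, round, 60 mm in diameter, 85 mm tall, 3 mm wall, 70 to 120 g. This point: on its axis half-way up, 42.5 mm above its base. Starts upright on the bench. On the jack its rim is 13 mm below the tip of the seated condenser's spout, so that from above it can be set there only before the condenser.
- amber_bottle: Bystander: amber bottle with black cap, 48 mm in diameter, 100 mm tall, origin at its base.
- white_bottle: Bystander: white bottle with black cap, 48 mm in diameter, 130 mm tall, origin at its base.
- wrench: Bystander: steel wrench, 160 mm long, lying flat on the bench beyond the stand, its origin about its middle.
- condenser: The condenser's body, same frame as condenser_mid.
- beaker: The beaker's body, origin at the centre of its base, z up.
- stand: The blue stand, fixed; origin on the bench below the bed's origin, x level along the uphill direction. Two feet 150 mm wide at x -35 and +85 mm.
Mind the look-alikes: they are no part of the job. There is more than one size of the stand; the one meant has the size given above. Several things look just like the jack: the one meant starts farthest to the robot's left.

How it is judged:
By the outcome, as a careful person would: the job done as asked, in the order asked, and still so for the second after the job is handed in, with the robot touching nothing.
It also fails if it takes over 67 s, if anything falls off the work surface, if the arm or the gripper's body presses on something with over 40 N, if the wrist force passes 120 N, or if a joint passes its speed limit or range.

ROBOT

A 6-joint arm with a two-finger parallel gripper is mounted at the origin on the work surface. World frame = base frame: x ahead of the robot, y to its left, z up, the work surface at z = 0. Lengths are in m, angles in rad, forces in N, time in s.
With the tool pointing down it reaches from about 0.275 to 0.85 m from the base axis. Payload 19 kg.
Tool frame: the origin (TCP) lies on the centre line of the jaws, within the pads' length; the fingertips stand 8 mm ahead of it and the grasp point (between the pads) lies 11 mm behind it (bot.tcp_to_tips is the distance from the TCP to the fingertips, in m); z points along the fingers, y is the line along which they close (so a half turn about z gives the same grasp; the last joint's range is limited). The gripper opens to 85 mm and grips with 20 to 120 N. Pads are 22 mm wide; open, the fingers measure 114 mm over their backs; the gripper's body (76 mm by 85 mm) begins 54 mm behind the grasp point. The pads swing forward as they close: fully open they stand 13 mm farther back than shut.
Start: joints at [-1.371, 0.15, 1.437, -0, 1.554, -0.134], TCP at [0.188, -0.543, 0.239] pointing down, gripper open.
Joint ranges: [-2.8, 2.8], [-0.68, 2.1], [0.12, 2.68], [-1.39, 4.53], [0.16, 2.79], [-2.81, 2.81]. Speed limits (rad/s): [1.89, 1.89, 2.22, 3.01, 3.01, 3.01].

INTERFACE

Orientations are given as [roll, pitch, yaw] about the fixed x, y, z axes, in that order (R = Rz(yaw) Ry(pitch) Rx(roll)).
In Python, from workcell import bot gives the robot as it stands. The module is installed in compiled form; this text tells all that it offers.
- The arm moves only by the shell command python3 -m pendant 'ROWS' [FORCE]. ROWS is JSON, one flat list of numbers, 7 for each row, row after row: the turn, a rotation vector about the tool's x, y, z in degrees, then the shift along the tool's x, y, z in mm, then the gripper's target within -1 to 1 (shut at 1, half-way at 0, fully open at -1). In form: [rx, ry, rz, x, y, z, jaw, rx, ry, rz, x, y, z, jaw, ...]. A call has 1 to 10 rows; each row shifts and turns the commanded pose from where the row before left it, along the tool's axes as they then stand; what a row does not reach is not made up. A row lasts 1/12 s, in which the tool goes at most 41.7 mm and 7.16 degrees, less where a joint would pass 70% of its speed; a pose out of reach is approached as far as the arm can. A call with a gripper value outside its range is refused whole. The fingers move at their own pace and stop on an object; FORCE is the grip in N (left out, the last holds). Time passes only in rows, so rows that do not move let the fingers close. It gives the time, the measured TCP pose, the force, the opening and the grip force at its end, in the units of the state.
- bot.get_state(): the state, without advancing time (a new reading comes with each control period).
- bot.capture(name): name is "side" or "top"; returns a dict with "color" (400x640x3 uint8, red, green, blue), "intrinsics" (3x3 intrinsics, pixels), "k1" (the pictures are not rectified: a ray, as slopes to the right and down, at radius r is drawn at 1 + k1 r^2 times it, then the intrinsics apply), "cam_to_world" (4x4, takes a point from camera to world coordinates). Camera axes: x right, y up, looking along -z (the intrinsics and any distortion apply to the point x, -y, -z); pixel columns grow to the right and rows downward; lengths in m; the calibration is good to about 2 mm. A picture is of the moment at which its call begins. There is no depth.
- bot.finish_job(): hands the job in; it is judged then, once.
The state is a dict: "clock": time; "q": joint angles; "qd": joint speeds; "effort": joint torques, N m; "eef_pos": TCP position; "eef_rot": TCP orientation; "force": force on the tool from outside, world axes, zero at the start; "moment": the same for the moment, N m; "width": opening from 0.0 (shut) to 1.0 (fully open); "gripper_force": force on a finger pad.
Only numpy, scipy, OpenCV 4.12 (cv2) and the standard library are available. Lean on these libraries where they do the work, as an engineer would, in place of code of your own. Each camera call takes 0.05 s, during which the arm holds its last target. There are 200 camera calls.

## Working session

There is one attempt and no reset: what is moved stays moved. The work goes in short steps, Python scripts to look and compute and a shell command to move; the robot and the scene stay as the last step left them, time stands still between calls to the robot, and variables do not carry over. Pictures are saved under pics/ and viewed, at most 10 in all, crops included, and the job is handed in when it is done.

```bash
mkdir -p pics
python3 - <<'E'
from workcell import bot
import cv2,numpy as np
s=bot.get_state();print(s['clock'],s['eef_pos'],s['eef_rot'],bot.tcp_to_tips)
for n in('side','top'):
    c=bot.capture(n);cv2.imwrite(f'pics/{n}0.png',c['color'][:,:,::-1]);print(n,c['intrinsics'].tolist(),c['k1'],np.round(c['cam_to_world'],4).tolist())
E
```

```text
0.0 [ 0.18834369 -0.54303428  0.23870168] [-3.14043560e+00 -1.86821277e-04  3.33808508e-01] 0.008
side [[488.28508627799505, 0.0, 323.121698578245], [0.0, 488.28508627799505, 197.03749528230648], [0.0, 0.0, 1.0]] -0.01986163497023425 [[-0.9364, 0.1964, -0.2907, 0.0566], [-0.3504, -0.485, 0.8012, 1.0876], [0.0163, 0.8522, 0.523, 0.8757], [0.0, 0.0, 0.0, 1.0]]
top [[513.76996559899, 0.0, 311.5398453723229], [0.0, 513.76996559899, 209.87924884564939], [0.0, 0.0, 1.0]] -0.031824117611925454 [[-0.0176, 0.9827, -0.1843, 0.1731], [-0.9998, -0.0156, 0.012, -0.01], [0.0089, 0.1844, 0.9828, 1.7761], [0.0, 0.0, 0.0, 1.0]]
```

View pics/top0.png

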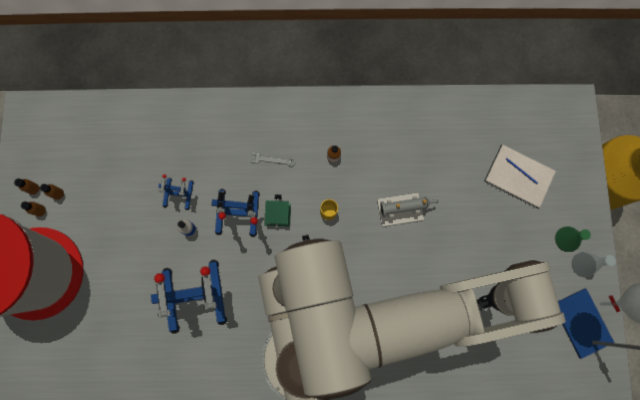

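View pics/side0.png

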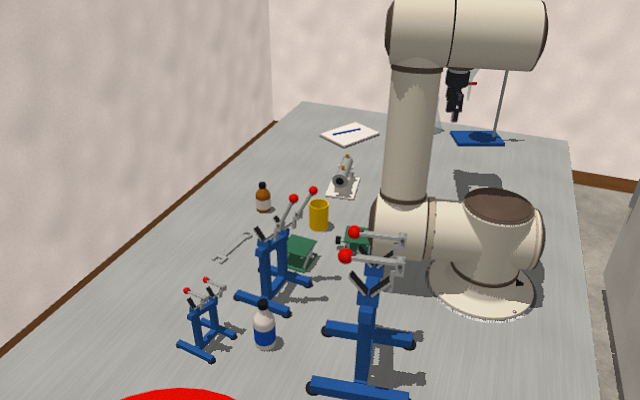

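The meant stand is probably the middle-sized one: top (237,207), feet about 34 px apart, or 120 mm. The other two are small at (176,192) and large at (190,295). The meant jack is probably the green one at top (277,213). Its look-alike at about (306,240) lies further right, partly under the arm. The beaker is at (330,208), and the condenser on its rest is at (405,208) with the spout to the right. I'll confirm these in enlarged crops.

```bash
cat > h.py <<'E'
import numpy as np, cv2
from workcell import bot
def cap(n):
    c=bot.capture(n); c['color']=np.ascontiguousarray(c['color'][:,:,::-1]); return c
def ray(c,uv):
    K=c['intrinsics'];D=np.array([c['k1'],0,0,0,0.])
    p=cv2.undistortPoints(np.array([[uv]],float),K,D)[0,0]
    T=c['cam_to_world'];d=T[:3,:3]@np.array([p[0],-p[1],-1.]);return T[:3,3],d/np.linalg.norm(d)
def onz(c,uv,z):
    o,d=ray(c,uv);return o+d*(z-o[2])/d[2]
def tri(c1,u1,c2,u2):
    o1,d1=ray(c1,u1);o2,d2=ray(c2,u2)
    A=np.stack([d1,-d2],1);t=np.linalg.lstsq(A,o2-o1,rcond=None)[0]
    a=o1+d1*t[0];b=o2+d2*t[1];return (a+b)/2,np.linalg.norm(a-b)*1e3
def proj(c,P):
    T=c['cam_to_world'];p=T[:3,:3].T@(np.array(P)-T[:3,3]);p=np.array([p[0],-p[1],-p[2]]);s=p[:2]/p[2]
    s=s*(1+c['k1']*(s@s));K=c['intrinsics'];return np.array([K[0,0]*s[0]+K[0,2],K[1,1]*s[1]+K[1,2]])
def blobs(c,lo,hi,amin=8):
    h=cv2.cvtColor(c['color'],cv2.COLOR_BGR2HSV);m=cv2.inRange(h,lo,hi)
    n,l,s,ce=cv2.connectedComponentsWithStats(m);return [(int(s[i,4]),s[i,:4].tolist(),ce[i].round(2).tolist()) for i in range(1,n) if s[i,4]>=amin],m
E
python3 - <<'E'
from h import *
t=cap('top');s=cap('side')
def crop(c,x0,y0,w,h,k): return cv2.resize(c['color'][y0:y0+h,x0:x0+w],None,fx=k,fy=k,interpolation=cv2.INTER_CUBIC)
cv2.imwrite('pics/a.png',crop(t,150,160,160,90,5)); 
cv2.imwrite('pics/b.png',np.vstack([crop(s,225,150,160,60*1+60,5)]))
cv2.imwrite('pics/c.png',crop(t,310,180,135,50,5.9))
for n,c in(('top',t),('side',s)):
    print(n,'red',blobs(c,(0,150,80),(8,255,255))[0]);print('yel',blobs(c,(20,150,80),(32,255,255))[0]);print('green',blobs(c,(60,80,30),(90,255,255),30)[0])
    print('brass',blobs(c,(12,60,60),(30,200,255),4)[0])
E
```

```text
top red [(28, [220, 212, 5, 7], [221.93, 215.07]), (2198, [0, 215, 31, 98], [12.08, 261.73]), (29, [250, 218, 8, 5], [253.66, 220.17]), (1170, [28, 227, 55, 92], [62.32, 269.07]), (56, [201, 267, 8, 8], [204.5, 270.71]), (61, [155, 274, 9, 8], [158.8, 277.66]), (10, [610, 296, 4, 6], [611.8, 298.1]), (9, [616, 306, 4, 5], [617.33, 308.22]), (13, [20, 314, 8, 3], [23.46, 314.85])]
yel [(1928, [603, 135, 37, 66], [622.21, 166.13]), (262, [321, 200, 17, 19], [328.71, 208.72])]
green [(576, [265, 201, 26, 25], [277.09, 212.81]), (565, [556, 227, 34, 24], [570.32, 238.01])]
brass [(15, [309, 9, 15, 1], [316.0, 9.0]), (57, [327, 9, 57, 1], [355.0, 9.0]), (51, [433, 8, 51, 1], [458.0, 8.0]), (14, [508, 8, 14, 1], [514.5, 8.0]), (41, [533, 8, 41, 1], [553.0, 8.0]), (7, [149, 11, 7, 1], [152.0, 11.0]), (47, [158, 11, 47, 1], [181.0, 11.0]), (51, [233, 10, 51, 1], [258.0, 10.0]), (27, [58, 13, 27, 1], [71.0, 13.0]), (29, [110, 12, 29, 1], [124.0, 12.0]), (28, [17, 14, 28, 1], [30.5, 14.0]), (210, [602, 134, 38, 77], [615.83, 170.09]), (30, [327, 146, 6, 13], [329.23, 151.93]), (23, [335, 147, 
[... 1571 characters left out ...]
2, 29, 13], [394.15, 199.79]), (1382, [464, 194, 71, 30], [499.87, 208.19]), (5, [256, 198, 3, 3], [257.0, 199.0]), (60, [309, 198, 20, 29], [316.07, 206.72]), (104, [369, 199, 8, 32], [372.31, 215.39]), (17, [410, 199, 12, 4], [415.12, 200.41]), (8, [260, 200, 6, 2], [262.12, 200.25]), (9, [257, 209, 7, 3], [259.44, 209.89]), (17, [261, 208, 10, 5], [266.41, 210.47]), (10, [539, 212, 3, 9], [540.3, 216.0]), (34, [310, 214, 19, 18], [322.03, 226.09]), (38, [540, 222, 5, 28], [542.18, 235.74]), (4, [347, 230, 1, 4], [347.0, 231.5]), (6, [538, 255, 2, 5], [538.5, 257.0]), (4, [535, 263, 3, 3], [536.0, 263.75]), (29, [470, 279, 18, 6], [477.66, 281.83]), (9, [489, 284, 7, 2], [492.22, 284.22])]
```

View pics/a.png

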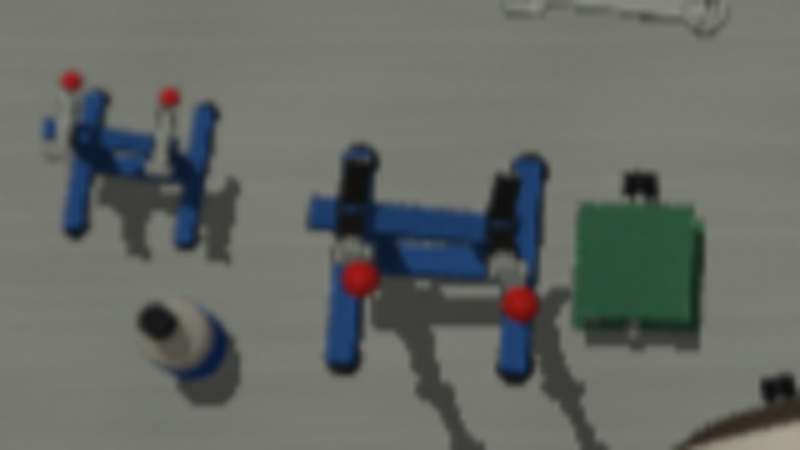

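View pics/b.png

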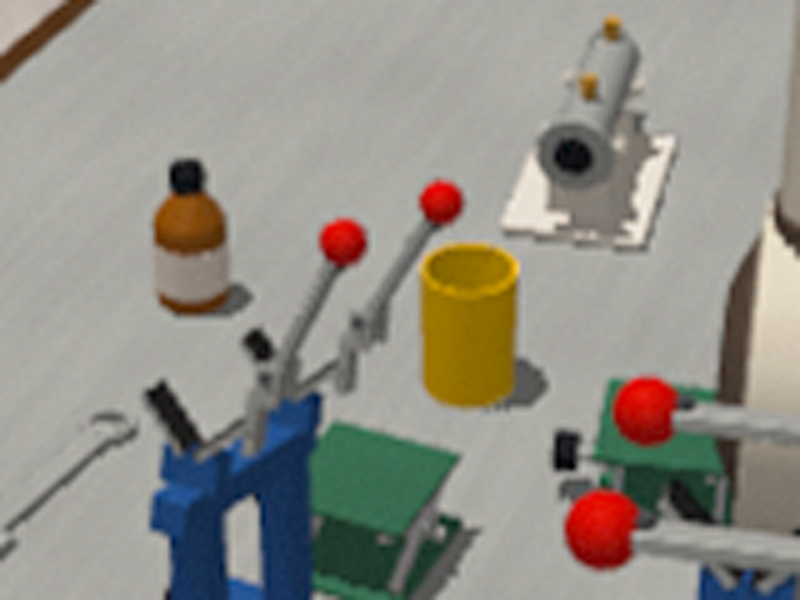

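View pics/c.png

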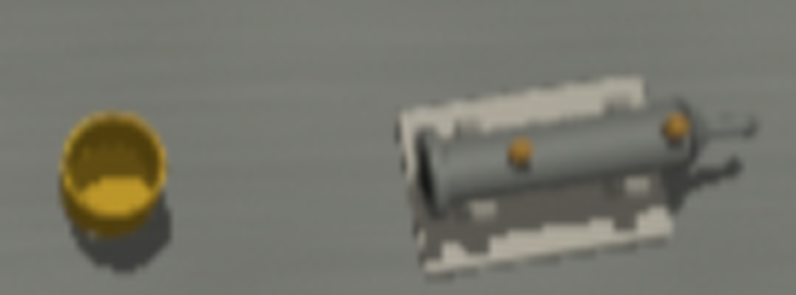

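The crops confirm the picks. The medium stand (feet at 221 and 255) has its upper saddle on the left and the jack at (277,213) just past its low end. The big stand's jack (side 357,242) lies to the right of that one. The condenser's collar points left and its nipples are at (397.7,205) and (424,201).

Run:
```python
from h import *
t=cap('top');s=cap('side')
r=lambda a:np.round(np.array(a)*1e3,1)
print('jack',r(onz(t,(277.09,212.81),.055)), r(onz(t,(277.09,212.81),.055)-onz(t,(286,212.81),.055)))
print('beaker tri',[r(x) for x in tri(t,(329.2,207.5),s,(319,204.4))],'z.085',r(onz(t,(329.2,207.5),.085)),r(onz(s,(319,204.4),.085)))
k=[tri(t,(221.93,215.07),s,(293.11,197.85)),tri(t,(253.66,220.17),s,(312.63,190.0))]
print('knobs',[(r(a),round(b,1)) for a,b in k], r(np.linalg.norm(k[0][0]-k[1][0])))
n=[tri(t,(397.67,205),s,(342.29,166.43)),tri(t,(424.1,201.05),s,(347.21,155))]
print('nip',[(r(a),round(b,1)) for a,b in n], r(np.linalg.norm(n[0][0]-n[1][0])))
print('nip z.1',r(onz(t,(397.67,205),.1)),r(onz(t,(424.1,201.05),.1)))
h=cv2.cvtColor(t['color'],cv2.COLOR_BGR2HSV)
m=cv2.inRange(h,(100,120,40),(125,255,255))
for z in (0.01,0.02):
  for lo,hi in((213,230),(245,262)):
    pts=[]
    for v in list(range(192,200))+list(range(222,236)):
        u=np.flatnonzero(m[v,lo:hi]); 
        if len(u): pts.append(onz(t,(lo+u.mean(),v),z)[:2])
    pts=np.array(pts);vx,vy,_,_=cv2.fitLine(pts.astype(np.float32),2,0,.01,.01).ravel()
    print('foot z',z,r(pts[0]),r(pts[-1]),'yaw(dir y)',round(float(np.degrees(np.arctan2(vy,vx))),2))
# condenser & beam outline: rows of blue per column on bed
for u in range(212,250,3): print(u,np.flatnonzero(m[195:225,u])+195)
print([ (n_,np.flatnonzero(cv2.inRange(h,(60,80,30),(90,255,255))[n_,255:300])[[0,-1]]+255) for n_ in (203,212,222)])
```

```text
jack [487.5  86.4  55. ] [ 0.5 30.3  0. ]
beaker tri [array([497.9, -90.5,  77.3]), np.float64(1810.2)] z.085 [497.3 -90.   85. ] [492.7 -79.2  85. ]
knobs [(array([438.4, 233.6, 299.6]), np.float64(0.6)), (array([426.5, 143.7, 273.2]), np.float64(0.2))] 94.4
nip [(array([ 499.9, -318.7,   95.6]), np.float64(0.7)), (array([ 511.8, -408.3,   95.2]), np.float64(1.2))] 90.4
nip z.1 [ 499.3 -317.8  100. ] [ 511.4 -407.1  100. ]
foot z 0.01 [466.5 293. ] [431.3 294.2] yaw(dir y) -2.98
foot z 0.01 [571.4 166.3] [422.4 174.5] yaw(dir y) -4.73
foot z 0.02 [464.8 291.3] [429.9 292.5] yaw(dir y) -2.98
foot z 0.02 [569.1 165.3] [421.  173.5] yaw(dir y) -4.73
212 [201 202 203 204]
215 [200 201 202 203 204 205]
218 [201 202 218 219 220 221 222 223 224]
221 [201 202 220 221 222 223 224]
224 [201 202 203 204 205 206 207]
227 [201 202 203 204 205 206 207 208 209 210 211 212 213 214]
230 [202 203 204 205 206 207 208 209 210 211 212 213 214]
233 [202 203 204 205 206 207 209 210 211 212 213 214]
236 [202 203 204 205 206 207 209 210 211 212 213 214]
239 [202 203 204 205 206 207 208 209 210 211 212 213 214]
242 [203 204 205 206 207 208 209 210 211 212 213 214 215]
245 [203 204 205 206 207 208 209 210 211 212 213 214 215]
248 [204]
[(203, array([266, 288])), (212, array([265, 289])), (222, array([265, 288]))]
```

```bash
python3 -m pendant '[0,0,-6.76,0,0,0,-1, 0,0,-6.76,0,0,0,-1, 0,0,-6.76,0,0,0,-1, 0,0,-6.76,0,0,0,-1, 0,0,-6.76,0,0,0,-1, 0,0,-6.76,0,0,0,-1, 0,0,-6.76,0,0,0,-1, 0,0,-6.76,0,0,0,-1, 0,0,-6.76,0,0,0,-1, 0,0,-6.76,0,0,0,-1]' 25
python3 -m pendant '[0,0,0,31.4,18.8,0,-1, 0,0,0,31.4,18.8,0,-1, 0,0,0,31.4,18.8,0,-1, 0,0,0,31.4,18.8,0,-1, 0,0,0,31.4,18.8,0,-1, 0,0,0,31.4,18.8,0,-1, 0,0,0,31.4,18.8,0,-1, 0,0,0,31.4,18.8,0,-1, 0,0,0,31.4,18.8,0,-1, 0,0,0,31.4,18.8,0,-1]'
python3 -m pendant '[0,0,0,31.4,18.8,0,-1, 0,0,0,31.4,18.8,0,-1, 0,0,0,31.4,18.8,0,-1, 0,0,0,31.4,18.8,0,-1, 0,0,0,31.4,18.8,0,-1, 0,0,0,0,0,0,-1,0,0,0,0,0,0,-1]'
python3 - <<'E'
from h import *
t=cap('top');s=cap('side')
h=cv2.cvtColor(t['color'],cv2.COLOR_BGR2HSV)
m=cv2.inRange(h,(100,120,40),(125,255,255))
r=lambda a:np.round(np.array(a)*1e3,1)
ex=np.array([.0576,.9983]);ey=np.array([-.9983,.0576])
cv2.imwrite('pics/d.png',np.vstack([cv2.resize(t['color'][180:245,200:310],None,fx=5,fy=5,interpolation=cv2.INTER_CUBIC)]))
for u in (226,229,232,235,238,241,244):
    v=np.flatnonzero(m[198:209,u])+198
    print(u,v, r(onz(t,(u,v[v<208].mean()),.157)[:2]))
O=np.array([.5043,.2049])
for nm,xb,yb,z in (('footR+',-.035,.075,.01),('footR-',-.035,-.075,.01),('footL+',.085,.075,.01),('footL-',.085,-.075,.01)):
    print(nm,proj(t,[*(O+ex*xb+ey*yb),z]).round(1))
for nm,xb,zb in (('beam',0,-.044),('beamlo',-.04,-.044)):
    c,s_=np.cos(.26),np.sin(.26);P=O+ex*(xb*c-zb*s_);print(nm,proj(t,[*P,.2+xb*s_+zb*c]).round(1))
E
```

```text
clock: 1.13
eef_pos: [0.1883, -0.5432, 0.2392]
eef_rot: [-3.141, -0.0, 1.519]
force: [0.2, 0.3, -0.3]
width: 1.001
gripper_force: 0.0
clock: 1.97
eef_pos: [0.3946, -0.2388, 0.2395]
eef_rot: [3.141, 0.0, 1.513]
force: [0.5, 0.2, 0.4]
width: 1.003
gripper_force: 0.0
clock: 2.55
eef_pos: [0.4974, -0.0876, 0.239]
eef_rot: [-3.141, -0.0, 1.517]
force: [-1.1, -0.1, -0.6]
width: 0.997
gripper_force: 0.0
226 [201 202 203 204 205 206 207 208] [500.2 244.6]
229 [202 203 204 205 206 207 208] [498.5 235. ]
232 [202 203 204 205 206 207] [498.3 225.3]
235 [202 203 204 205 206 207] [498.1 215.7]
238 [202 203 204 205 206 207] [498.  206.1]
241 [203 204 205 206 207 208] [496.2 196.4]
244 [203 204 205 206 207 208] [496.  186.8]
footR+ [252.6 232.6]
footR- [255.2 190.4]
footL+ [218.  231.1]
footL- [221.2 189. ]
beam [234.8 202.4]
beamlo [247.2 203.5]
```

View pics/d.png

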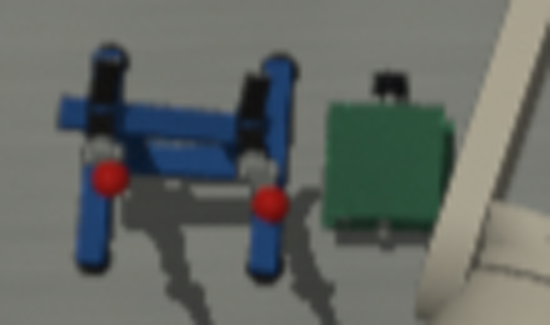

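The medium stand's feet span rows 190–236 and 189–234, and the jack plate is centred at about (277,212). That puts the bed origin near x≈0.4995, y≈0.205. I'll check it against the black saddle pads while I grasp the beaker.

```bash
python3 -m pendant '[0,0,0,-2,0,38,-1, 0,0,0,0,0,38,-1, 0,0,0,0,0,38,-1, 0,0,0,0,0,36,-1, 0,0,0,0,0,20,-1, 0,0,0,0,0,15,-1, 0,0,0,0,0,10,-1, 0,0,0,0,0,5,-1, 0,0,0,0,0,0,-1]'
python3 -m pendant '[0,0,0,0,0,0,0.6, 0,0,0,0,0,0,0.6, 0,0,0,0,0,0,0.6, 0,0,0,0,0,0,0.6, 0,0,0,0,0,0,0.6, 0,0,0,0,0,0,0.6, 0,0,0,0,0,0,0.6]' 25
python3 - <<'E'
from h import *
t=cap('top')
c,s=np.cos(.26),np.sin(.26);ex=np.array([.0576,.9983]);ey=np.array([-.9983,.0576])
for ox in(.4995,.5043):
  O=np.array([ox,.2049])
  for nm,b in dict(upfar=(.05,-.027,0),upbot=(.05,0,-.027),upnear=(.05,.027,0),lofar=(-.045,-.027,0),lobot=(-.045,0,-.027),lonear=(-.045,.027,0),hingeL=(-.045,.038,.0225)).items():
    P=O+ex*(b[0]*c-b[2]*s)+ey*b[1];print(ox,nm,proj(t,[*P,.2+b[0]*s+b[2]*c]).round(1))
g=cv2.cvtColor(t['color'],cv2.COLOR_BGR2GRAY)
for u in (220,222,249,251,253): print(u,dict(zip(range(186,216),g[186:216,u].tolist())))
E
```

```text
clock: 3.4
eef_pos: [0.4963, -0.0917, 0.0389]
eef_rot: [-3.141, -0.0, 1.513]
force: [0.4, 0.1, 0.6]
width: 1.0
gripper_force: 0.0
clock: 3.98
eef_pos: [0.4973, -0.0914, 0.0406]
eef_rot: [3.14, 0.001, 1.514]
force: [-1.5, -0.9, 7.0]
width: 0.702
gripper_force: 25.4
0.4995 upfar [221.1 191.4]
0.4995 upbot [219.7 201.5]
0.4995 upnear [219.8 208.4]
0.4995 lofar [251.4 194.3]
0.4995 lobot [249.5 204.2]
0.4995 lonear [250.3 211.1]
0.4995 hingeL [251.2 213.4]
0.5043 upfar [221.1 189.9]
0.5043 upbot [219.7 200. ]
0.5043 upnear [219.9 206.9]
0.5043 lofar [251.4 192.8]
0.5043 lobot [249.6 202.7]
0.5043 lonear [250.3 209.6]
0.5043 hingeL [251.2 211.8]
220 {186: 120, 187: 119, 188: 101, 189: 70, 190: 60, 191: 52, 192: 33, 193: 19, 194: 18, 195: 17, 196: 17, 197: 17, 198: 17, 199: 16, 200: 21, 201: 34, 202: 31, 203: 21, 204: 19, 205: 20, 206: 30, 207: 73, 208: 98, 209: 106, 210: 96, 211: 84, 212: 74, 213: 63, 214: 61, 215: 61}
222 {186: 120, 187: 118, 188: 91, 189: 52, 190: 51, 191: 59, 192: 42, 193: 20, 194: 17, 195: 17, 196: 18, 197: 17, 198: 15, 199: 18, 200: 21, 201: 28, 202: 26, 203: 24, 204
[... 254 characters left out ...]
01: 19, 202: 17, 203: 19, 204: 33, 205: 32, 206: 20, 207: 19, 208: 18, 209: 28, 210: 63, 211: 92, 212: 107, 213: 100, 214: 88, 215: 73}
251 {186: 118, 187: 118, 188: 117, 189: 116, 190: 117, 191: 116, 192: 115, 193: 111, 194: 91, 195: 54, 196: 22, 197: 16, 198: 17, 199: 17, 200: 17, 201: 16, 202: 16, 203: 19, 204: 29, 205: 27, 206: 20, 207: 19, 208: 19, 209: 26, 210: 60, 211: 91, 212: 105, 213: 100, 214: 90, 215: 87}
253 {186: 118, 187: 117, 188: 117, 189: 116, 190: 112, 191: 85, 192: 60, 193: 57, 194: 62, 195: 47, 196: 26, 197: 24, 198: 29, 199: 36, 200: 42, 201: 46, 202: 44, 203: 36, 204: 31, 205: 30, 206: 32, 207: 43, 208: 43, 209: 34, 210: 35, 211: 49, 212: 86, 213: 94, 214: 89, 215: 87}
```

```bash
python3 -m pendant '[0,0,0,0,0,-10,0.6, 0,0,0,0,0,-25,0.6, 0,0,0,0,0,-35,0.6, 0,0,0,0,0,-25,0.6, 0,0,0,0,0,-5,0.6]'
python3 -m pendant '[0,0,0,15,-1.3,0,0.6, 0,0,0,28,-2.4,0,0.6, 0,0,0,33,-2.8,0,0.6, 0,0,0,33,-2.8,0,0.6, 0,0,0,33,-2.8,0,0.6, 0,0,0,28,-2.4,0,0.6, 0,0,0,15,-1.3,0,0.6, 0,0,0,0,0,0,0.6, 0,0,0,0,0,0,0.6]'
python3 - <<'E'
from h import *
print(bot.get_state()['eef_pos'])
for n in('top','side'):
    c=cap(n);print(n,blobs(c,(20,100,60),(33,255,255),40)[0])
E
```

```text
clock: 4.45
eef_pos: [0.4983, -0.0915, 0.1449]
eef_rot: [3.135, 0.002, 1.514]
force: [0.2, 0.2, -0.4]
width: 0.702
gripper_force: 27.6
clock: 5.2
eef_pos: [0.4914, 0.0951, 0.1398]
eef_rot: [3.141, -0.0, 1.515]
force: [0.1, -0.5, -0.0]
width: 0.703
gripper_force: 27.5
[0.49136352 0.09513644 0.13978844]
top [(2341, [602, 135, 38, 75], [622.33, 169.5])]
side [(162, [286, 202, 16, 24], [292.29, 212.23]), (317, [289, 209, 18, 31], [298.88, 228.38])]
```

```bash
python3 -m pendant '[0,0,0,0,0,15,0.6, 0,0,0,0,0,15,0.6, 0,0,0,0,0,8,0.6, 0,0,0,0,0,2,0.6, 0,0,0,0,0,0,0.6]'
python3 -m pendant '[0,0,0,0,0,1,0.6, 0,0,0,0,0,1,0.6]'
python3 -m pendant '[0,0,0,0,0,1,0.6, 0,0,0,0,0,1,0.6]'
python3 -m pendant '[0,0,0,0,0,1,0.6, 0,0,0,0,0,0,0.6]'
```

```text
clock: 5.72
eef_pos: [0.4914, 0.094, 0.0992]
eef_rot: [-3.141, -0.0, 1.513]
force: [0.6, -0.0, 0.1]
width: 0.702
gripper_force: 27.5
clock: 5.88
eef_pos: [0.4919, 0.0943, 0.098]
eef_rot: [3.14, -0.0, 1.513]
force: [-0.1, 0.3, -0.3]
width: 0.699
gripper_force: 27.5
clock: 6.05
eef_pos: [0.4917, 0.0945, 0.0956]
eef_rot: [3.141, -0.0, 1.514]
force: [0.3, -0.3, 0.8]
width: 0.706
gripper_force: 27.7
clock: 6.22
eef_pos: [0.4921, 0.0945, 0.0952]
eef_rot: [3.14, -0.0, 1.514]
force: [-0.8, 0.7, 9.8]
width: 0.703
gripper_force: 27.2
```

```bash
python3 -m pendant '[0,0,0,0,0,-0.5,-0.3, 0,0,0,0,0,0,-0.6, 0,0,0,0,0,0,-1, 0,0,0,0,0,0,-1, 0,0,0,0,0,0,-1, 0,0,0,0,0,0,-1]'
python3 -m pendant '[0,0,0,0,0,-10,-1, 0,0,0,0,0,-20,-1, 0,0,0,0,0,-35,-1, 0,0,0,0,0,-38,-1, 0,0,0,0,0,-38,-1, 0,0,0,0,0,-29,-1]'
python3 -m pendant '[0,0,0,-38,1,0,-1, 0,0,0,-40,1,0,-1, 0,0,0,-40,1,0,-1, 0,0,0,-40,1,0,-1, 0,0,0,-40,1,0,-1, 0,0,0,-40,1,0,-1, 0,0,0,-40,1,0,-1, 0,0,0,-40,1,0,-1, 0,0,0,-40,1,0,-1, 0,0,0,-40,1,0,-1]'
python3 - <<'E'
from h import *
s=bot.get_state();print(s['eef_pos'],s['eef_rot'],s['q'])
t=cap('top');c=cap('side')
print(blobs(t,(18,100,60),(33,255,255),20)[0],blobs(c,(18,100,60),(33,255,255),40)[0])
im=np.vstack([cv2.resize(t['color'][185:240,205:310],(800,420),interpolation=cv2.INTER_CUBIC)]);cv2.imwrite('pics/e.png',im)
print('pred rim',proj(t,[.492,.095,.14]),proj(c,[.492,.095,.14]))
b,m=blobs(t,(18,80,50),(35,255,255),20)
for v in range(196,225):
    u=np.flatnonzero(m[v,260:300])+260
    if len(u):print(v,u[0],u[-1])
E
```

```text
clock: 6.72
eef_pos: [0.4914, 0.0945, 0.0948]
eef_rot: [-3.141, -0.0, 1.514]
force: [0.5, 0.6, 0.5]
width: 1.0
gripper_force: 0.0
clock: 7.22
eef_pos: [0.4914, 0.0945, 0.2689]
eef_rot: [3.139, -0.0, 1.514]
force: [0.2, -0.2, 0.2]
width: 1.0
gripper_force: 0.0
clock: 8.05
eef_pos: [0.4781, -0.3054, 0.2657]
eef_rot: [3.141, 0.0, 1.513]
force: [1.0, 0.1, -0.2]
width: 0.998
gripper_force: 0.0
[ 0.47809423 -0.30542321  0.26573215] [3.14101102e+00 2.96199082e-04 1.51339039e+00] [-7.04339112e-01  1.26637080e-01  1.41148008e+00  1.14286662e-04
  1.60283285e+00 -6.46929560e-01]
[(2341, [602, 135, 38, 75], [622.33, 169.5]), (332, [264, 198, 19, 22], [273.03, 208.69])] [(54, [285, 215, 9, 11], [288.76, 220.0]), (584, [287, 216, 21, 37], [298.03, 236.43])]
pred rim [272.94640619 206.79979099] [296.25157867 219.45760096]
198 271 276
199 268 277
200 267 278
201 266 279
202 265 280
203 265 280
204 264 281
205 264 281
206 264 281
207 264 282
208 263 282
209 264 282
210 264 282
211 264 282
212 265 282
213 265 282
214 266 282
215 266 281
216 267 281
217 268 280
218 268 279
219 270 278
220 271 276
```

View pics/e.png

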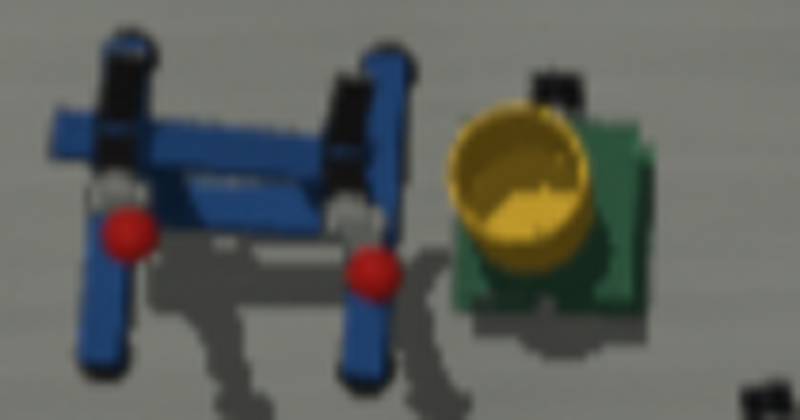

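The beaker stands upright on the jack, with its rim centre at about (272.8,206.8) against a predicted spout point of (272.9,206.8). Next is the condenser.

```bash
python3 -m pendant '[0,0,-5.45,0,0,0,-1, 0,0,-5.45,0,0,0,-1, 0,0,0,-18.9,9.8,20,-1, 0,0,0,-18.8,9.8,30,-1, 0,0,0,0,0,35,-1, 0,0,0,0,0,15,-1, 0,0,0,0,0,0,-1, 0,0,0,0,0,0,-1]'
python3 - <<'E'
from h import *
t=cap('top');c=cap('side')
print(blobs(t,(12,90,60),(30,230,255),4)[0][-12:]);cv2.imwrite('pics/f.png',np.vstack([cv2.resize(t['color'][175:235,370:450],(640,480),interpolation=cv2.INTER_CUBIC)]))
cv2.imwrite('pics/g.png',cv2.resize(c['color'][110:210,300:420],(720,600),interpolation=cv2.INTER_CUBIC))
print(bot.get_state()['eef_pos'],bot.get_state()['eef_rot'])
E
```

```text
clock: 8.82
eef_pos: [0.5032, -0.3378, 0.1654]
eef_rot: [-3.141, -0.001, 1.704]
force: [0.3, -0.1, 0.4]
width: 1.0
gripper_force: 0.0
[(26, [358, 9, 26, 1], [370.5, 9.0]), (22, [184, 11, 22, 1], [194.5, 11.0]), (25, [259, 10, 25, 1], [271.0, 10.0]), (6, [133, 12, 6, 1], [135.5, 12.0]), (8, [36, 14, 8, 1], [39.5, 14.0]), (2357, [602, 135, 38, 75], [622.26, 169.48]), (98, [328, 146, 13, 13], [333.78, 153.04]), (43, [20, 179, 11, 12], [25.63, 184.16]), (43, [45, 185, 15, 11], [51.7, 189.35]), (330, [263, 198, 20, 22], [272.92, 208.72]), (41, [28, 202, 11, 12], [32.85, 206.39]), (12, [396, 204, 4, 4], [397.67, 205.25])]
[ 0.5037422  -0.33839005  0.16709894] [3.13977467e+00 1.92020262e-03 1.70406740e+00]
```

View pics/g.png

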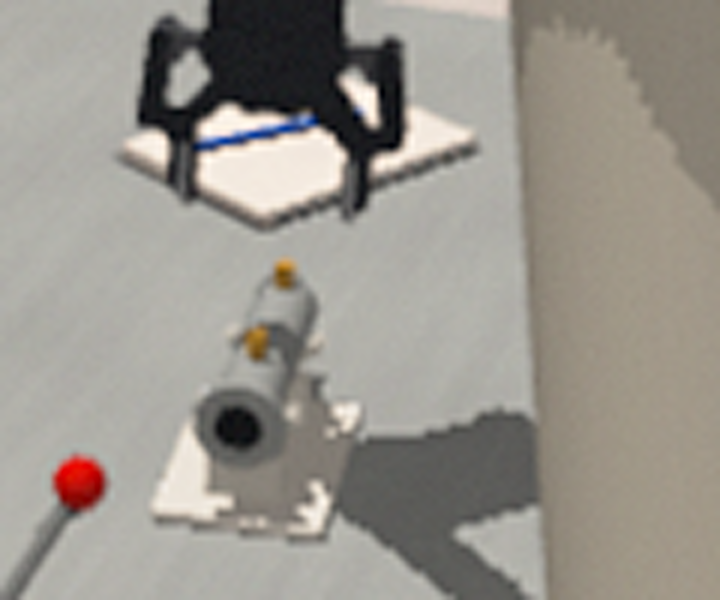

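The gripper sits centred above the shell, with its fingers on either side of it (crop about (185,170) and (355,190)). I'll descend and grip.

```bash
python3 -m pendant '[0,0,0,-2,-1,20,-1, 0,0,0,0,0,25,-1, 0,0,0,0,0,25,-1, 0,0,0,0,0,20,-1, 0,0,0,0,0,10,-1, 0,0,0,0,0,5,-1, 0,0,0,0,0,0,-1]'
python3 -m pendant '[0,0,0,0,0,0,0.8, 0,0,0,0,0,0,0.8, 0,0,0,0,0,0,0.8, 0,0,0,0,0,0,0.8, 0,0,0,0,0,0,0.8, 0,0,0,0,0,0,0.8, 0,0,0,0,0,0,0.8, 0,0,0,0,0,0,0.8]' 60
python3 -m pendant '[0,0,0,0,0,-5,0.8, 0,0,0,0,0,-10,0.8, 0,0,0,0,0,-5,0.8, 0,0,0,0,0,0,0.8]'
```

```text
clock: 9.5
eef_pos: [0.5027, -0.3404, 0.0604]
eef_rot: [3.141, 0.0, 1.704]
force: [0.5, -0.4, -0.4]
width: 1.001
gripper_force: 0.0
clock: 10.17
eef_pos: [0.5038, -0.3405, 0.0611]
eef_rot: [3.139, 0.002, 1.704]
force: [7.6, 1.2, 5.1]
width: 0.425
gripper_force: 60.1
clock: 10.5
eef_pos: [0.5028, -0.3407, 0.0814]
eef_rot: [3.14, 0.001, 1.704]
force: [0.4, -0.5, -5.7]
width: 0.425
gripper_force: 60.7
```

```bash
python3 -m pendant '[0,0,0,0,0,-20,0.8, 0,0,0,0,0,-36,0.8, 0,0,0,0,0,-38,0.8, 0,0,0,0,0,-38,0.8, 0,0,0,0,0,-38,0.8, 0,0,0,0,0,-32,0.8, 0,0,0,0,0,-18,0.8, 0,0,5.65,0,0,0,0.8, 0,0,5.65,0,0,0,0.8, 0,0,0,0,0,0,0.8]'
python3 -m pendant '[0,0,0,15,-1,0,0.8, 0,0,0,28,-2,0,0.8, 0,0,0,36,-3,0,0.8, 0,0,0,38,-3,0,0.8, 0,0,0,38,-3,0,0.8, 0,0,0,38,-3,0,0.8, 0,0,0,38,-3,0,0.8, 0,0,0,38,-3,0,0.8, 0,0,0,38,-3,0,0.8, 0,0,0,38,-3,0,0.8]'
python3 -m pendant '[0,0,0,38,-3,0,0.8, 0,0,0,36,-3,0,0.8, 0,0,0,36,-3,0,0.8, 0,0,0,30,-2,0,0.8, 0,0,0,22,-1,0,0.8, 0,0,0,12,0,0,0.8, 0,4,0,0,0,0,0.8, 0,6.9,0,0,0,0,0.8, 0,4,0,0,0,0,0.8, 0,0,0,0,0,0,0.8]'
cat >> h.py <<'E'
from scipy.spatial.transform import Rotation as Rn
O=np.array([.499,.2045,.2]);a=np.radians(86.3);b=.26
BX=np.array([np.cos(a)*np.cos(b),np.sin(a)*np.cos(b),np.sin(b)]);BY=np.array([-np.sin(a),np.cos(a),0]);BZ=np.cross(BX,BY);BR=np.stack([BX,BY,BZ],1)
def st():
    s=bot.get_state();T=Rn.from_euler('xyz',s['eef_rot']).as_matrix();p=BR.T@(s['eef_pos']-O)
    print('t',round(s['clock'],2),'TCP bed mm',(p*1e3).round(1),'tool rot vs ideal deg',np.degrees((Rn.from_matrix(T.T@np.stack([BX,-BY,-BZ],1))).as_rotvec()).round(1),'F',np.round(s['force'],1),'Fbed',np.round(BR.T@s['force'],1));return T
E
python3 - <<'E'
from h import *
T=st();s=bot.get_state();print(s['eef_pos'],s['q'],s['width'])
t=cap('top');c=cap('side')
cv2.imwrite('pics/i.png',np.vstack([cv2.resize(t['color'][170:245,195:315],(800,500),interpolation=cv2.INTER_CUBIC)]))
print(blobs(c,(12,90,60),(30,230,255),4)[0]);
E
```

```text
clock: 11.33
eef_pos: [0.5023, -0.3403, 0.2998]
eef_rot: [-3.141, -0.0, 1.501]
force: [-0.1, -0.2, -6.5]
width: 0.425
gripper_force: 62.1
clock: 12.17
eef_pos: [0.4967, 0.0078, 0.2997]
eef_rot: [-3.141, -0.0, 1.51]
force: [0.8, 0.4, -6.4]
width: 0.419
gripper_force: 61.9
clock: 13.0
eef_pos: [0.4965, 0.1786, 0.2992]
eef_rot: [-3.141, -0.263, 1.507]
force: [-0.7, -0.3, -7.6]
width: 0.427
gripper_force: 62.0
t 13.0 TCP bed mm [  0.4   0.8 102.6] tool rot vs ideal deg [-0.  -0.2  0. ] F [-0.7 -0.3 -7.6] Fbed [-2.2  0.7 -7.2]
[0.49654859 0.17863567 0.2992406 ] [ 0.0407457  -0.01745092  1.51794679  0.26222809  1.61165256  0.11945346] 0.4273373847875316
[(1820, [0, 124, 270, 234], [116.01, 254.64]), (4, [295, 162, 2, 3], [295.75, 162.75]), (40, [274, 166, 6, 8], [276.32, 169.68]), (816, [572, 170, 66, 23], [604.12, 181.43]), (30, [256, 192, 9, 9], [259.67, 196.97]), (5, [267, 198, 3, 2], [267.8, 198.4]), (17, [260, 208, 11, 5], [265.35, 210.71]), (20, [285, 215, 10, 9], [289.7, 218.4]), (20, [296, 216, 11, 11], [300.0, 219.55]), (6, [307, 221, 1, 6], [307.0, 223.5]), (13, [288, 225, 8, 5], [291.0, 227.31]), (4, [289, 231, 1, 4], [289.0, 232.5]), (6, [287, 236, 2, 6], [287.67, 238.5]), (14, [303, 238, 5, 14], [306.29, 244.5]), (5, [287, 244, 1, 5], [287.0, 246.0]), (9, [293, 252, 9, 1], [297.0, 252.0])]
```

View pics/i.png

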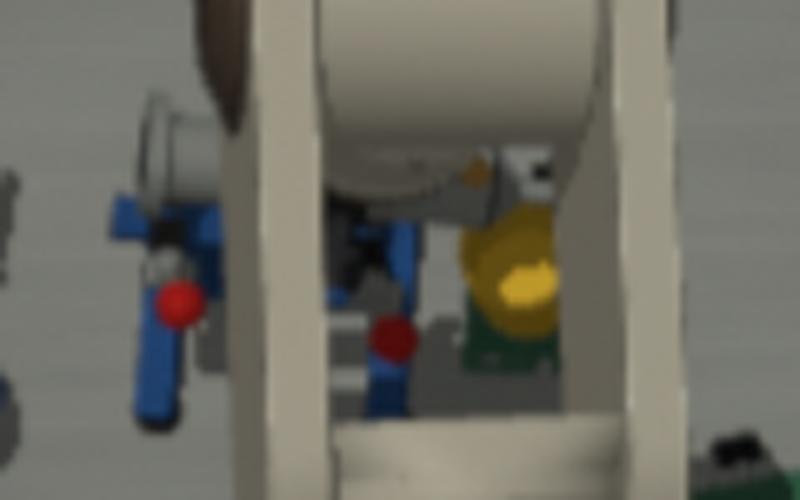

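Run:
```python
from h import *
c=cap('side');t=cap('top')
def pl(c,uv,y=0):
    o,d=ray(c,uv);o=BR.T@(o-O);d=BR.T@d;return (o+d*(y-o[1])/d[1])*1e3
_,m=blobs(c,(12,90,60),(30,230,255),4)
v,u=np.nonzero(m[160:178,268:284]);print('nip px',list(zip(u+268,v+160)))
print('nip',pl(c,(276.3,169.7)).round(1))
h=cv2.cvtColor(t['color'],cv2.COLOR_BGR2GRAY)
for r in (190,193,196): print(r,h[r,212:230].tolist())
def pz(c,uv,z):
    o,d=ray(c,uv);o=BR.T@(o-O);d=BR.T@d;return (o+d*(z-o[2])/d[2])*1e3
print('top nip2 px crop(474,172)',pz(t,(474.5/6.667-.5+195,172.5/6.667-.5+170),.112+.034).round(1))
```

```text
nip px [(np.int64(275), np.int64(166)), (np.int64(274), np.int64(167)), (np.int64(275), np.int64(167)), (np.int64(276), np.int64(167)), (np.int64(277), np.int64(167)), (np.int64(278), np.int64(167)), (np.int64(274), np.int64(168)), (np.int64(275), np.int64(168)), (np.int64(276), np.int64(168)), (np.int64(277), np.int64(168)), (np.int64(278), np.int64(168)), (np.int64(279), np.int64(168)), (np.int64(274), np.int64(169)), (np.int64(275), np.int64(169)), (np.int64(276), np.int64(169)), (np.int64(277), np.int64(169)), (np.int64(278), np.int64(169)), (np.int64(279), np.int64(169)), (np.int64(274), np.int64(170)), (np.int64(275), np.int64(170)), (np.int64(276), np.int64(170)), (np.int64(277), np.int64(170)), (np.int64(278), np.int64(170)), (np.int64(279), np.int64(170)), (np.int64(274), np.int64(171)), (np.int64(275), np.int64(171)), (np.int64(276), np.int64(171)), (np.int64(277), np.int64(171)), (np.int64(278), np.int64(171)), (np.int64(279), np.int64(171)), (np.int64(275), np.int64(172)), (np.int64(276), np.int64(172)), (np.int64(277), np.int64(172)), (np.int64(278), np.int64(172)), (np.int64(275), np.int64(173)), (np.int64(276), np.int64(173)), (np.int64(277), np.int64(173)), (np.int64(278), np.int64(173))]
nip [ 22.6  -0.  136.7]
190 [121, 121, 118, 102, 70, 107, 115, 110, 81, 106, 113, 113, 113, 112, 106, 87, 70, 77]
193 [120, 119, 115, 78, 70, 104, 111, 100, 97, 109, 113, 112, 113, 113, 112, 98, 94, 94]
196 [122, 121, 116, 73, 83, 96, 97, 78, 70, 90, 95, 97, 97, 98, 98, 95, 94, 94]
top nip2 px crop(474,172) [-65.5   2.5 146. ]
```

```bash
python3 -m pendant '[0,0,0,1,0.8,15,0.8, 0,0,0,0,0,25,0.8, 0,0,0,0,0,25,0.8, 0,0,0,0,0,18,0.8, 0,0,0,0,0,10,0.8, 0,0,0,0,0,5,0.8, 0,0,0,0,0,4,0.8, 0,0,0,0,0,2,0.8, 0,0,0,0,0,0,0.8]'
python3 -c "
from h import *;st()"
python3 -m pendant '[0,0,0,0,0,1,0.8, 0,0,0,0,0,1,0.8, 0,0,0,0,0,0,0.8]'
python3 -c "
from h import *;st()"
```

```text
clock: 13.95
eef_pos: [0.4996, 0.2077, 0.2001]
eef_rot: [3.141, -0.26, 1.507]
force: [-0.4, 0.5, -6.6]
width: 0.424
gripper_force: 61.8
t 13.95 TCP bed mm [ 3.2 -0.4 -0.7] tool rot vs ideal deg [ 0. -0.  0.] F [-0.4  0.5 -6.6] Fbed [-1.2  0.4 -6.5]
clock: 14.2
eef_pos: [0.4995, 0.2081, 0.1979]
eef_rot: [3.141, -0.26, 1.507]
force: [-0.2, 0.5, -6.4]
width: 0.425
gripper_force: 61.8
t 14.2 TCP bed mm [ 3.  -0.3 -3. ] tool rot vs ideal deg [ 0. -0.  0.] F [-0.2  0.5 -6.4] Fbed [-1.2  0.2 -6.4]
```

```bash
python3 -m pendant '[0,0,0,-1.5,0,1.5,0.8, 0,0,0,0,0,1.5,0.8, 0,0,0,0,0,0,0.8]'
python3 -m pendant '[0,0,0,0,0,1,0.8, 0,0,0,0,0,0,0.8]'
python3 -m pendant '[0,0,0,0,0,1,0.8, 0,0,0,0,0,0,0.8]'
python3 -c "
from h import *;st()"
```

```text
clock: 14.45
eef_pos: [0.4993, 0.2074, 0.194]
eef_rot: [-3.141, -0.26, 1.506]
force: [0.5, 0.3, -6.5]
width: 0.425
gripper_force: 61.8
clock: 14.62
eef_pos: [0.4993, 0.2078, 0.1932]
eef_rot: [-3.141, -0.26, 1.507]
force: [0.2, 0.1, -6.7]
width: 0.428
gripper_force: 61.9
clock: 14.78
eef_pos: [0.4996, 0.2081, 0.1925]
eef_rot: [3.141, -0.26, 1.507]
force: [1.2, -0.6, -4.5]
width: 0.427
gripper_force: 62.5
t 14.78 TCP bed mm [ 1.6 -0.3 -8.1] tool rot vs ideal deg [ 0. -0.  0.] F [ 1.2 -0.6 -4.5] Fbed [-1.6 -1.2 -4.2]
```

Contact is starting (load −6.7 → −4.5 N, TCP at bed z −8.1, expected −9.2). I'll keep going gently.

```bash
python3 -m pendant '[0,0,0,0,0,0.7,0.8, 0,0,0,0,0,0,0.8]'
python3 -m pendant '[0,0,0,0,0,0.5,0.8, 0,0,0,0,0,0,0.8]'
python3 -c "
from h import *;st();s=bot.get_state();print(np.round(s['moment'],2))
c=cap('side');t=cap('top')
cv2.imwrite('pics/j.png',np.hstack([cv2.resize(c['color'][170:250,220:310],(450,400),interpolation=cv2.INTER_CUBIC),cv2.resize(t['color'][185:235,205:250],(360,400),interpolation=cv2.INTER_CUBIC)])[:, :800])"
```

```text
clock: 14.95
eef_pos: [0.4998, 0.2082, 0.1922]
eef_rot: [3.14, -0.26, 1.507]
force: [3.4, -1.7, -0.7]
width: 0.427
gripper_force: 62.8
clock: 15.12
eef_pos: [0.4999, 0.2083, 0.192]
eef_rot: [3.14, -0.26, 1.507]
force: [4.7, -3.3, 3.3]
width: 0.429
gripper_force: 63.3
t 15.12 TCP bed mm [ 1.7 -0.7 -8.7] tool rot vs ideal deg [ 0.1 -0.   0. ] F [ 4.7 -3.3  3.3] Fbed [-2.1 -4.9  4. ]
[-0.38 -0.42 -0.27]
```

View pics/j.png

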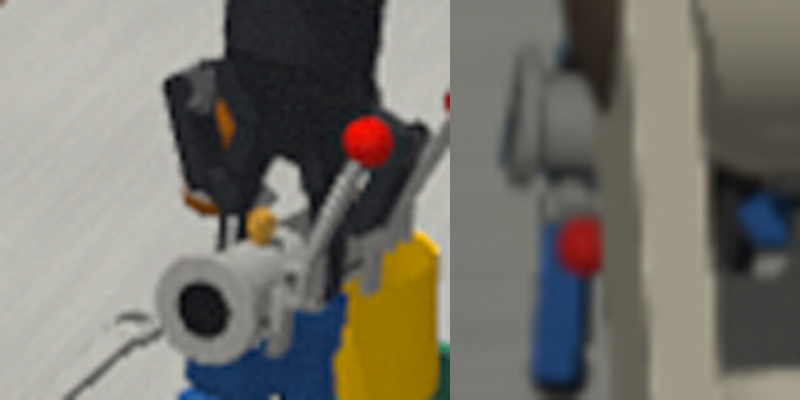

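The collar sits just uphill of the upper saddle and the nipples point up. The side force shows the V lies about 1 mm further in +tool y, so I'll shift that way, settle it, and release gently.

```bash
python3 -m pendant '[0,0,0,0,0.8,0,0.8, 0,0,0,0,0,0,0.8]'
python3 -c "
from h import *;st()"
python3 -m pendant '[0,0,0,0,0.3,0.4,0.8, 0,0,0,0,0,0,0.8]'
python3 -c "
from h import *;st();s=bot.get_state();print(np.round(s['moment'],2))"
```

```text
clock: 15.38
eef_pos: [0.5002, 0.2084, 0.1918]
eef_rot: [3.141, -0.261, 1.507]
force: [-1.9, -2.3, 7.1]
width: 0.427
gripper_force: 63.3
t 15.38 TCP bed mm [ 1.7 -1.  -8.9] tool rot vs ideal deg [ 0. -0.  0.] F [-1.9 -2.3  7.1] Fbed [-0.5  1.7  7.5]
clock: 15.55
eef_pos: [0.5004, 0.2085, 0.1917]
eef_rot: [3.142, -0.261, 1.507]
force: [-4.5, -4.2, 10.1]
width: 0.427
gripper_force: 63.9
t 15.55 TCP bed mm [ 1.8 -1.1 -9.1] tool rot vs ideal deg [-0. -0.  0.] F [-4.5 -4.2 10.1] Fbed [-1.8  4.2 10.9]
[-0.26  0.93 -0.43]
```

```bash
python3 -m pendant '[0,0,0,0,-0.4,-0.4,0.8, 0,0,0,0,0,0,0, 0,0,0,0,0,0,-0.4, 0,0,0,0,0,0,-0.8, 0,0,0,0,0,0,-0.8, 0,0,0,0,0,0,-0.8, 0,0,0,0,0,0,-0.8]' 30
python3 -c "
from h import *;st()"
python3 -m pendant '[0,0,0,0,0,-5,-0.8, 0,0,0,0,0,-12,-0.8, 0,0,0,0,0,-25,-0.8, 0,0,0,0,0,-30,-0.8, 0,0,0,0,0,-35,-0.8, 0,0,0,0,0,-20,-0.8, 0,0,0,0,0,-10,-0.8, 0,0,0,0,0,0,-0.8]'
python3 - <<'E'
from h import *
st();t=cap('top');c=cap('side')
print(blobs(t,(0,120,60),(8,255,255),8)[0][:6]);print(blobs(c,(0,150,80),(8,255,255),20)[0][:4])
print([x for x in blobs(c,(12,90,60),(30,230,255),4)[0] if 150<x[2][1]<235])
print([x for x in blobs(t,(12,90,60),(30,230,255),4)[0] if 180<x[2][1]<215])
E
```

```text
clock: 16.13
eef_pos: [0.5001, 0.2084, 0.1912]
eef_rot: [-3.141, -0.26, 1.507]
force: [-0.0, -0.5, -0.5]
width: 0.897
gripper_force: 0.0
t 16.13 TCP bed mm [ 1.6 -0.8 -9.5] tool rot vs ideal deg [-0. -0.  0.] F [-0.  -0.5 -0.5] Fbed [-0.6  0.  -0.3]
clock: 16.8
eef_pos: [0.4983, 0.1726, 0.3264]
eef_rot: [3.138, -0.26, 1.507]
force: [0.1, -0.1, -0.8]
width: 0.9
gripper_force: 0.0
t 16.8 TCP bed mm [  1.7  -1.4 130.4] tool rot vs ideal deg [ 0.2 -0.   0. ] F [ 0.1 -0.1 -0.8] Fbed [-0.3 -0.1 -0.7]
[(10, [163, 174, 3, 4], [164.0, 175.8]), (9, [182, 178, 4, 3], [183.33, 179.11]), (31, [220, 212, 6, 7], [222.0, 214.9]), (2427, [0, 214, 34, 101], [13.25, 262.53]), (36, [250, 217, 8, 7], [253.42, 220.03]), (1574, [11, 227, 72, 94], [58.82, 276.51])]
[(49, [309, 187, 8, 8], [312.78, 190.12]), (63, [289, 194, 9, 9], [293.1, 197.9]), (139, [347, 226, 13, 13], [353.38, 231.92]), (186, [338, 248, 15, 16], [344.78, 255.25])]
[(817, [572, 170, 66, 23], [604.09, 181.43]), (94, [256, 188, 14, 13], [262.81, 194.26]), (4, [287, 203, 2, 4], [287.25, 204.5]), (14, [257, 209, 9, 4], [260.29, 210.93]), (11, [263, 208, 8, 4], [267.18, 209.73]), (32, [269, 212, 6, 7], [271.34, 214.94]), (39, [288, 216, 20, 14], [298.23, 222.64])]
[(41, [20, 179, 11, 12], [25.54, 184.07]), (41, [45, 185, 13, 11], [51.27, 189.54]), (256, [264, 198, 16, 22], [272.7, 209.2]), (15, [257, 200, 5, 4], [259.13, 201.53]), (41, [27, 202, 12, 12], [32.61, 206.32])]
```

```bash
sed -i 's/O=np.array(\[.499,/O=np.array([.4998,/' h.py; python3 -m pendant '[0,0,0,12,-24.6,0,1, 0,0,0,12,-24.6,0,1, 0,0,0,12,-24.6,0,1, 0,0,0,11,-24.6,0,1, 0,0,0,0,0,0,1, 0,0,0,0,0,0,1, 0,0,0,0,0,0,1, 0,0,0,0,0,0,1]'
python3 - <<'E'
from h import *
st();t=cap('top');c=cap('side');q=lambda p:((BR.T@(p-O))*1e3).round(1)
for a,b in(((222,214.9),(293.1,197.9)),((253.42,220.03),(312.78,190.12))): print('knob',q(tri(t,a,c,b)[0]))
print('big',tri(t,(204.5,270.7),c,(353.4,231.9)),tri(t,(158.8,277.7),c,(344.8,255.2)))
print([x for x in blobs(c,(12,90,60),(30,230,255),4)[0] if 180<x[2][1]<235 and x[2][0]<310])
print([x for x in blobs(t,(12,90,60),(30,230,255),4)[0] if 180<x[2][1]<215])
def pl(c,uv,y=0):
    o,d=ray(c,uv);o=BR.T@(o-O);d=BR.T@d;return (o+d*(y-o[1])/d[1])*1e3
print(pl(c,(271.34,214.94)).round(1),bot.get_state()['width'])
E
```

```text
clock: 17.57
eef_pos: [0.403, 0.2246, 0.3348]
eef_rot: [-3.14, -0.26, 1.506]
force: [-0.2, -0.2, -0.3]
width: -0.006
gripper_force: 0.0
t 17.57 TCP bed mm [ 48.   97.9 126.7] tool rot vs ideal deg [-0.1  0.  -0. ] F [-0.2 -0.2 -0.3] Fbed [-0.3  0.2 -0.3]
knob [49.5 62.8 89.6]
knob [-43.8  69.4  87.5]
big (array([0.27914101, 0.28474195, 0.28209872]), np.float64(0.17187981117671758)) (array([0.25896332, 0.40684639, 0.31618177]), np.float64(0.15801515094728738))
[(91, [256, 188, 14, 13], [262.82, 194.54]), (4, [287, 203, 2, 3], [287.5, 204.0]), (26, [257, 208, 14, 5], [263.35, 210.54]), (31, [269, 212, 5, 7], [271.26, 214.97]), (39, [288, 216, 20, 14], [298.23, 222.64]), (4, [289, 231, 1, 4], [289.0, 232.5])]
[(41, [20, 179, 11, 12], [25.51, 184.15]), (39, [45, 185, 13, 11], [51.31, 189.44]), (118, [275, 199, 8, 21], [278.1, 209.0]), (38, [28, 202, 11, 12], [32.89, 206.13])]
[24.3  0.  25. ] 0.0014421659058200841
```

```bash
python3 -m pendant '[0,0,0,0,0,15,1, 0,0,0,0,0,16,1, 0,0,0,0,0,8,1, 0,0,0,0,6,0,1, 0,0,0,0,6,0,1, 0,0,0,0,8,0,1, 0,0,0,0,10,0,1, 0,0,0,0,10,0,1, 0,0,0,0,10,0,1, 0,0,0,0,10,0,1]'
python3 -c "
from h import *;st()"
python3 -m pendant '[0,0,0,0,10,0,1, 0,0,0,0,10,0,1, 0,0,0,0,10,0,1, 0,0,0,0,10,0,1, 0,0,0,0,10,0,1, 0,0,0,0,10,0,1, 0,0,0,0,8,0,1, 0,0,0,0,0,0,1]'
python3 - <<'E'
from h import *
st();t=cap('top');c=cap('side')
print([x for x in blobs(t,(0,120,60),(8,255,255),5)[0] if 180<x[2][0]<270 and x[2][1]<240],[x for x in blobs(c,(0,150,80),(8,255,255),5)[0] if 220<x[2][0]<330])
E
```

```text
clock: 18.5
eef_pos: [0.4644, 0.2308, 0.298]
eef_rot: [-3.141, -0.26, 1.506]
force: [-1.1, 0.1, -1.6]
width: -0.0
gripper_force: 0.5
t 18.5 TCP bed mm [48.3 37.1 88.6] tool rot vs ideal deg [-0. -0.  0.] F [-1.1  0.1 -1.6] Fbed [-0.3  1.1 -1.5]
clock: 19.17
eef_pos: [0.5323, 0.2264, 0.2976]
eef_rot: [-3.141, -0.26, 1.506]
force: [0.6, -0.7, -0.6]
width: -0.002
gripper_force: 0.0
t 19.17 TCP bed mm [ 48.2 -31.   88.2] tool rot vs ideal deg [-0.  0. -0.] F [ 0.6 -0.7 -0.6] Fbed [-0.8 -0.6 -0.4]
[(9, [182, 178, 4, 3], [183.33, 179.11])] [(51, [309, 187, 8, 8], [312.69, 190.22]), (63, [256, 194, 10, 9], [260.27, 198.24])]
```

```bash
cat >> h.py <<'E'
def knob(c,uv,xb):
    o,d=ray(c,uv);o=BR.T@(o-O);d=BR.T@d;p=(o+d*(xb-o[0])/d[0])*1e3;print('knob',p.round(1),'theta',round(float(np.arctan2(p[2]-22.5,38-p[1])),3),'r',round(float(np.hypot(p[2]-22.5,38-p[1])),1))
E
python3 -c "
from h import *;knob(cap('side'),(260.27,198.24),.05)"
python3 -m pendant '[0,0,0,0,0,6,1, 0,0,0,0,0,8,1, 0,0,0,0,0,8,1, 0,0,0,0,0,8,1, 0,0,0,0,0,6,1, 0,0,0,0,0,4,1, 0,0,0,0,0,2,1, 0,0,0,0,0,0,1]'
python3 - <<'E'
from h import *
st();c=cap('side');b=[x for x in blobs(c,(0,150,80),(8,255,255),5)[0] if 220<x[2][0]<330];print(b)
for x in b:
    if x[2][0]<285: knob(c,x[2],.05)
E
```

```text
knob [ 50.  -19.5  68.9] theta 0.679 r 73.9
clock: 19.98
eef_pos: [0.5443, 0.2347, 0.2652]
eef_rot: [3.104, -0.263, 1.506]
force: [102.1, -18.6, 29.9]
width: -0.002
gripper_force: 42.8
t 19.98 TCP bed mm [ 48.7 -42.5  54.6] tool rot vs ideal deg [ 2.1 -0.2 -0. ] F [102.1 -18.6  29.9] Fbed [  -3.9 -103.1   32. ]
[(51, [309, 187, 8, 8], [312.69, 190.22]), (46, [250, 205, 9, 8], [253.59, 208.65])]
knob [ 50.  -34.8  39.3] theta 0.227 r 74.7
```

The fingertip is narrower than I assumed and has wedged down the knob's outer side (103 N). I'm backing straight off.

```bash
python3 -m pendant '[0,0,0,0,6,-6,1]'
python3 -c "
from h import *;st()"
python3 -m pendant '[0,0,0,0,4,-10,1,0,0,0,0,0,-15,1, 0,0,0,0,0,-15,1, 0,0,0,0,0,0,1]'
python3 - <<'E'
from h import *
st();c=cap('side');b=[x for x in blobs(c,(0,150,80),(8,255,255),5)[0] if 220<x[2][0]<330];print(b)
for x in b:
    if x[2][0]<285: knob(c,x[2],.05)
cv2.imwrite('pics/k.png',cv2.resize(c['color'][150:250,200:330],(780,600),interpolation=cv2.INTER_CUBIC))
print([x for x in blobs(c,(12,90,60),(30,230,255),4)[0] if 180<x[2][1]<235 and x[2][0]<310])
E
```

```text
clock: 20.12
eef_pos: [0.5457, 0.2335, 0.2688]
eef_rot: [3.116, -0.262, 1.506]
force: [33.9, -5.5, 10.9]
width: 0.001
gripper_force: 15.0
t 20.12 TCP bed mm [ 48.5 -43.9  58.3] tool rot vs ideal deg [ 1.5 -0.1 -0. ] F [33.9 -5.5 10.9] Fbed [ -0.4 -34.2  11.4]
clock: 20.45
eef_pos: [0.5411, 0.2247, 0.3047]
eef_rot: [3.138, -0.261, 1.507]
force: [0.7, -1.1, 0.8]
width: 0.002
gripper_force: 0.0
t 20.45 TCP bed mm [ 49.  -40.   95.3] tool rot vs ideal deg [ 0.2 -0.1  0.1] F [ 0.7 -1.1  0.8] Fbed [-0.9 -0.8  1. ]
[(51, [309, 187, 8, 8], [312.69, 190.22]), (54, [251, 202, 9, 9], [254.87, 205.87])]
knob [ 50.  -32.   46.9] theta 0.336 r 74.1
[(96, [256, 188, 14, 13], [262.96, 194.0]), (26, [287, 203, 4, 7], [288.62, 206.0]), (8, [266, 208, 5, 4], [268.38, 209.62]), (14, [270, 212, 5, 4], [272.07, 213.29]), (28, [288, 217, 15, 13], [294.75, 223.96]), (10, [304, 217, 4, 10], [306.4, 221.5]), (4, [289, 231, 1, 4], [289.0, 232.5])]
```

View pics/k.png

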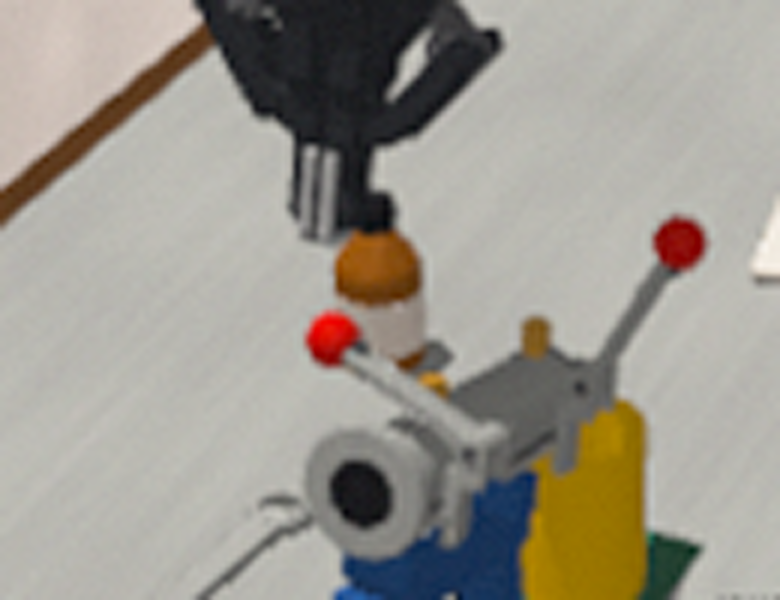

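The keeper is at about 0.34 rad, with its knob at (255,206). The condenser still looks seated and undisturbed. I'll press the bar inboard of the knob instead.

```bash
python3 -m pendant '[0,0,0,-1,-14,0,1, 0,0,0,0,-14,0,1, 0,0,0,0,0,15,1, 0,0,0,0,0,15,1, 0,0,0,0,0,8,1, 0,0,0,0,0,4,1, 0,0,0,0,0,4,1, 0,0,0,0,0,0,1]'
python3 -c "
from h import *;st()"
python3 -m pendant '[0,0,0,0,0,3,1, 0,0,0,0,0,3,1, 0,0,0,0,0,0,1]'
python3 -c "
from h import *;st()
c=cap('side');b=[x for x in blobs(c,(0,150,80),(8,255,255),5)[0] if 220<x[2][0]<285];print(b)
knob(c,b[0][2],.05)"
```

```text
clock: 21.17
eef_pos: [0.5135, 0.2377, 0.2566]
eef_rot: [-3.141, -0.26, 1.507]
force: [0.2, 0.4, 0.6]
width: -0.001
gripper_force: 0.0
t 21.17 TCP bed mm [ 47.4 -11.5  46. ] tool rot vs ideal deg [-0.1 -0.   0. ] F [0.2 0.4 0.6] Fbed [ 0.6 -0.2  0.5]
clock: 21.42
eef_pos: [0.5137, 0.2391, 0.2511]
eef_rot: [-3.141, -0.26, 1.506]
force: [-0.1, 0.2, -0.6]
width: 0.001
gripper_force: 0.0
t 21.42 TCP bed mm [ 47.4 -11.7  40.3] tool rot vs ideal deg [-0. -0.  0.] F [-0.1  0.2 -0.6] Fbed [ 0.1  0.1 -0.6]
[(48, [249, 209, 9, 8], [252.67, 212.08])]
knob [ 50.  -36.5  30.3] theta 0.104 r 74.9
```

```bash
python3 -m pendant '[0,0,0,0,0,2,1, 0,0,0,0,0,2,1, 0,0,0,0,0,0,1]'
python3 -c "
from h import *;st()"
python3 -m pendant '[0,0,0,0,0,1,1, 0,0,0,0,0,1,1, 0,0,0,0,0,0,1]'
python3 -c "
from h import *;st()
c=cap('side');b=[x for x in blobs(c,(0,150,80),(8,255,255),5)[0] if 220<x[2][0]<285];print(b)
knob(c,b[0][2],.05)"
```

```text
clock: 21.72
eef_pos: [0.5137, 0.2402, 0.2472]
eef_rot: [-3.141, -0.26, 1.507]
force: [-0.1, 0.3, -0.6]
width: -0.001
gripper_force: 0.0
t 21.72 TCP bed mm [ 47.4 -11.6  36.2] tool rot vs ideal deg [-0. -0.  0.] F [-0.1  0.3 -0.6] Fbed [ 0.1  0.1 -0.7]
clock: 21.97
eef_pos: [0.5138, 0.2407, 0.2455]
eef_rot: [-3.141, -0.26, 1.507]
force: [-0.6, 0.5, 0.6]
width: 0.001
gripper_force: 0.0
t 21.97 TCP bed mm [ 47.5 -11.6  34.4] tool rot vs ideal deg [-0. -0.  0.] F [-0.6  0.5  0.6] Fbed [0.6 0.6 0.4]
[(46, [249, 212, 8, 8], [252.13, 215.24])]
knob [ 50.  -37.2  22.1] theta -0.005 r 75.2
```

```bash
python3 -m pendant '[0,0,0,0,0,1,1, 0,0,0,0,0,0,1]'
python3 -m pendant '[0,0,0,0,0,0.6,1, 0,0,0,0,0,0,1]'
python3 -c "
from h import *;st()
c=cap('side');b=[x for x in blobs(c,(0,150,80),(8,255,255),5)[0] if 220<x[2][0]<285];knob(c,b[0][2],.05)"
```

```text
clock: 22.18
eef_pos: [0.5138, 0.2409, 0.2445]
eef_rot: [-3.142, -0.26, 1.507]
force: [0.1, -0.2, 1.0]
width: 0.003
gripper_force: 0.0
clock: 22.35
eef_pos: [0.5138, 0.2411, 0.244]
eef_rot: [3.142, -0.26, 1.507]
force: [-0.0, -0.1, -0.4]
width: 0.0
gripper_force: 0.0
t 22.35 TCP bed mm [ 47.5 -11.7  32.9] tool rot vs ideal deg [-0. -0.  0.] F [-0.  -0.1 -0.4] Fbed [-0.2  0.  -0.3]
knob [ 50.  -37.7  19.9] theta -0.034 r 75.8
```

```bash
python3 -m pendant '[0,0,0,0,0,0.7,1, 0,0,0,0,0,0,1]'
python3 -m pendant '[0,0,0,0,0,0.7,1, 0,0,0,0,0,0,1]'
python3 -c "
from h import *;st()
c=cap('side');b=[x for x in blobs(c,(0,150,80),(8,255,255),5)[0] if 220<x[2][0]<285];knob(c,b[0][2],.05)
cv2.imwrite('pics/l.png',cv2.resize(c['color'][165:265,220:330],(660,600),interpolation=cv2.INTER_CUBIC))"
```

```text
clock: 22.57
eef_pos: [0.5139, 0.2412, 0.2435]
eef_rot: [3.141, -0.26, 1.507]
force: [-0.4, -2.0, 2.3]
width: -0.001
gripper_force: 0.7
clock: 22.73
eef_pos: [0.5139, 0.2413, 0.2433]
eef_rot: [3.141, -0.26, 1.507]
force: [-3.1, -3.5, 6.4]
width: -0.001
gripper_force: 3.7
t 22.73 TCP bed mm [ 47.5 -11.7  32.1] tool rot vs ideal deg [ 0. -0.  0.] F [-3.1 -3.5  6.4] Fbed [-1.9  2.9  7.1]
knob [ 50.  -37.8  18.9] theta -0.047 r 75.9
```

The upper keeper is flat, pressing with about 7 N. Now the lower one, this time keeping the fingertip inboard of the knob.

```bash
python3 -m pendant '[0,0,0,0,0,-10,1, 0,0,0,0,0,-25,1, 0,0,0,0,0,-30,1, 0,0,0,0,0,-33,1, 0,0,0,-18,-22.4,0,1, 0,0,0,-18,-22.4,0,1, 0,0,0,-18,-22.4,0,1, 0,0,0,-18,-22.4,0,1, 0,0,0,-18.5,-22.4,0,1, 0,0,0,0,0,0,1]'
python3 -c "
from h import *;st()
c=cap('side');b=[x for x in blobs(c,(0,150,80),(8,255,255),5)[0] if 220<x[2][0]<330];print(b)
for x in b: knob(c,x[2],.05 if x[2][0]<285 else -.045)"
```

```text
clock: 23.62
eef_pos: [0.3919, 0.1346, 0.3144]
eef_rot: [3.141, -0.259, 1.506]
force: [-0.1, -0.1, -0.3]
width: -0.001
gripper_force: 0.0
t 23.62 TCP bed mm [-44.7 103.1 130.3] tool rot vs ideal deg [ 0.  0. -0.] F [-0.1 -0.1 -0.3] Fbed [-0.2  0.1 -0.3]
[(54, [309, 186, 8, 9], [312.63, 190.0]), (45, [249, 213, 7, 8], [251.8, 216.31])]
knob [-45.   69.1  87.4] theta 2.018 r 71.9
knob [ 50.  -37.9  19.2] theta -0.043 r 75.9
```

```bash
python3 -m pendant '[0,0,0,1.5,0,18,1, 0,0,0,0,0,18,1, 0,0,0,0,0,8,1, 0,0,0,0,8,0,1, 0,0,0,0,8,0,1, 0,0,0,0,10,0,1, 0,0,0,0,10,0,1, 0,0,0,0,10,0,1, 0,0,0,0,10,0,1, 0,0,0,0,10,0,1]'
python3 -c "
from h import *;st()"
python3 -m pendant '[0,0,0,0,10,0,1, 0,0,0,0,10,0,1, 0,0,0,0,10,0,1, 0,0,0,0,10,0,1, 0,0,0,0,0,0,1]'
python3 -c "
from h import *;st()
c=cap('side');b=[x for x in blobs(c,(0,150,80),(8,255,255),5)[0] if 220<x[2][0]<330];print(b)
for x in b: knob(c,x[2],.05 if x[2][0]<260 else -.045)"
```

```text
clock: 24.5
eef_pos: [0.4628, 0.1445, 0.272]
eef_rot: [-3.141, -0.26, 1.506]
force: [-1.3, -0.6, -0.1]
width: 0.002
gripper_force: 0.6
t 24.5 TCP bed mm [-41.7  33.1  85.6] tool rot vs ideal deg [-0. -0.  0.] F [-1.3 -0.6 -0.1] Fbed [-0.7  1.3  0.1]
clock: 24.92
eef_pos: [0.5031, 0.1419, 0.2717]
eef_rot: [-3.141, -0.26, 1.506]
force: [0.3, -0.6, 0.6]
width: 0.002
gripper_force: 0.0
t 24.92 TCP bed mm [-41.7  -7.3  85.3] tool rot vs ideal deg [-0. -0.  0.] F [ 0.3 -0.6  0.6] Fbed [-0.4 -0.3  0.8]
[(40, [276, 187, 8, 7], [278.95, 190.22]), (44, [249, 213, 7, 8], [251.73, 216.32])]
knob [-45.  -21.   65.7] theta 0.632 r 73.1
knob [ 50.  -38.   19.2] theta -0.044 r 76.1
```

```bash
python3 -m pendant '[0,0,0,-1,1,7,1, 0,0,0,0,1,8,1, 0,0,0,0,1,8,1, 0,0,0,0,1,7,1, 0,0,0,0,0,6,1, 0,0,0,0,0,4,1, 0,0,0,0,0,0,1]'
python3 -c "
from h import *;st()"
python3 -m pendant '[0,0,0,0,0,3,1, 0,0,0,0,0,3,1, 0,0,0,0,0,2,1, 0,0,0,0,0,0,1]'
python3 -c "
from h import *;st()
c=cap('side');b=[x for x in blobs(c,(0,150,80),(8,255,255),5)[0] if 220<x[2][0]<330];print(b)
for x in b: knob(c,x[2],.05 if x[2][0]<260 else -.045)"
```

```text
clock: 25.55
eef_pos: [0.5057, 0.1514, 0.2321]
eef_rot: [-3.14, -0.26, 1.507]
force: [-0.6, -0.2, 0.2]
width: -0.002
gripper_force: 0.0
t 25.55 TCP bed mm [-42.6  -9.3  44.6] tool rot vs ideal deg [-0.1 -0.   0. ] F [-0.6 -0.2  0.2] Fbed [-0.1  0.6  0.2]
clock: 25.88
eef_pos: [0.5061, 0.1533, 0.2251]
eef_rot: [-3.141, -0.26, 1.507]
force: [-0.1, -0.9, 0.3]
width: -0.002
gripper_force: 0.0
t 25.88 TCP bed mm [-42.6  -9.6  37.2] tool rot vs ideal deg [-0. -0.  0.] F [-0.1 -0.9  0.3] Fbed [-0.8  0.   0.5]
[(41, [269, 201, 8, 7], [271.78, 203.83]), (45, [249, 213, 7, 8], [251.8, 216.31])]
knob [-45.  -37.3  25.6] theta 0.041 r 75.3
knob [ 50.  -37.9  19.2] theta -0.043 r 75.9
```

```bash
python3 -m pendant '[0,0,0,0,0,1.5,1, 0,0,0,0,0,1.5,1, 0,0,0,0,0,0,1]'
python3 -m pendant '[0,0,0,0,0,0.7,1, 0,0,0,0,0,0.5,1, 0,0,0,0,0,0,1]'
python3 -c "
from h import *;st()"
python3 -m pendant '[0,0,0,0,0,0.7,1, 0,0,0,0,0,0,1]'
python3 -c "
from h import *;st()
c=cap('side');b=[x for x in blobs(c,(0,150,80),(8,255,255),5)[0] if 220<x[2][0]<330]
for x in b: knob(c,x[2],.05 if x[2][0]<260 else -.045)"
```

```text
clock: 26.18
eef_pos: [0.5062, 0.154, 0.2223]
eef_rot: [-3.141, -0.26, 1.507]
force: [-0.5, 0.7, -0.1]
width: -0.005
gripper_force: 0.0
clock: 26.43
eef_pos: [0.5062, 0.1543, 0.2212]
eef_rot: [-3.141, -0.26, 1.507]
force: [-0.3, -0.6, -0.4]
width: -0.0
gripper_force: 0.0
t 26.43 TCP bed mm [-42.5  -9.7  33.3] tool rot vs ideal deg [-0. -0.  0.] F [-0.3 -0.6 -0.4] Fbed [-0.7  0.2 -0.2]
clock: 26.6
eef_pos: [0.5063, 0.1545, 0.2206]
eef_rot: [3.142, -0.26, 1.507]
force: [-0.2, -0.3, -0.5]
width: -0.005
gripper_force: 0.1
t 26.6 TCP bed mm [-42.5  -9.7  32.6] tool rot vs ideal deg [-0. -0.  0.] F [-0.2 -0.3 -0.5] Fbed [-0.5  0.2 -0.4]
knob [-45.  -36.9  19.8] theta -0.036 r 75.0
knob [ 50.  -37.9  19.2] theta -0.043 r 75.9
```

```bash
python3 -m pendant '[0,0,0,0,0,0.7,1, 0,0,0,0,0,0,1]'
python3 -m pendant '[0,0,0,0,0,0.6,1, 0,0,0,0,0,0,1]'
python3 -c "
from h import *;st()
c=cap('side');b=[x for x in blobs(c,(0,150,80),(8,255,255),5)[0] if 220<x[2][0]<330]
for x in b: knob(c,x[2],.05 if x[2][0]<260 else -.045)"
```

```text
clock: 26.82
eef_pos: [0.5063, 0.1546, 0.2203]
eef_rot: [3.141, -0.26, 1.507]
force: [-0.6, -1.6, 3.7]
width: 0.0
gripper_force: 2.2
clock: 26.98
eef_pos: [0.5064, 0.1546, 0.2201]
eef_rot: [3.141, -0.26, 1.507]
force: [-3.1, -3.2, 10.1]
width: -0.001
gripper_force: 4.9
t 26.98 TCP bed mm [-42.5  -9.8  32.1] tool rot vs ideal deg [0. 0. 0.] F [-3.1 -3.2 10.1] Fbed [-0.7  2.8 10.6]
knob [-45.  -37.5  19.4] theta -0.042 r 75.6
knob [ 50.  -38.   19.2] theta -0.044 r 76.1
```

Both keepers are flat. I'll retreat and check the result.

```bash
python3 -m pendant '[0,0,0,0,0,-8,1, 0,0,0,0,0,-20,1, 0,0,0,0,0,-30,1, 0,0,0,0,0,-35,1, 0,0,0,0,0,-35,1, 0,0,0,0,-30,-20,1, 0,0,0,0,-30,0,1, 0,0,0,-30,-20,0,1, 0,0,0,-35,0,0,1, 0,0,0,-35,0,0,1]'
python3 -m pendant '[0,0,0,-38,0,-8,1, 0,0,0,-38,0,-8,1, 0,0,0,-38,0,-8,1, 0,0,0,-38,0,-8,1, 0,0,0,-38,0,-8,1, 0,0,0,-38,0,-8,1, 0,0,0,0,0,0,1, 0,0,0,0,0,0,1]'
python3 - <<'E'
from h import *
st();t=cap('top');c=cap('side');q=lambda p:((BR.T@(p-O))*1e3).round(1)
rt=[x for x in blobs(t,(0,120,60),(8,255,255),5)[0] if 200<x[2][0]<270 and x[2][1]<240];rc=[x for x in blobs(c,(0,150,80),(8,255,255),5)[0] if 220<x[2][0]<330]
print(rt,rc)
nt=[x for x in blobs(t,(12,90,60),(30,230,255),4)[0] if 190<x[2][1]<225 and 210<x[2][0]<300];nc=[x for x in blobs(c,(12,90,60),(30,230,255),4)[0] if 190<x[2][1]<235 and 250<x[2][0]<320]
print(nt);print(nc)
for n,xc,(z) in (('nip-66',-.066,.03),('nip24',.024,.03)):
    P=O+BR@[xc,0,z];print(n,'pred top',proj(t,P).round(1),'side',proj(c,P).round(1))
P=O+BR@[-.12,0,-.025];print('tip',P.round(4),proj(t,P).round(1),proj(c,P).round(1))
b,m=blobs(t,(18,80,50),(35,255,255),20)
print([(v,(np.flatnonzero(m[v,262:290])+262)[[0,-1]].tolist()) for v in range(198,221,3) if m[v,262:290].any()])
a=cv2.imread('pics/top0.png');d=cv2.absdiff(a,t['color']).max(2)
for nm,(x0,y0,x1,y1) in dict(amber=(322,140,345,165),white=(175,215,200,240),wrench=(245,148,300,170)).items(): print(nm,int((d[y0:y1,x0:x1]>40).sum()))
h=cv2.cvtColor(t['color'],cv2.COLOR_BGR2GRAY)
print(h[204,208:232].tolist(),'collar edges pred',[proj(t,O+BR@[x,-.019*0,.0269]).round(1).tolist() for x in(.066,.075)])
E
```

```text
clock: 27.87
eef_pos: [0.4166, 0.0251, 0.3375]
eef_rot: [3.139, -0.26, 1.509]
force: [1.3, -1.0, -0.3]
width: 0.001
gripper_force: 0.0
clock: 28.53
eef_pos: [0.4026, -0.2083, 0.3241]
eef_rot: [-3.14, -0.261, 1.503]
force: [-1.2, -0.5, -0.0]
width: -0.005
gripper_force: 0.0
t 28.53 TCP bed mm [-372.3   70.4  227.4] tool rot vs ideal deg [-0.  -0.1 -0.2] F [-1.2 -0.5 -0. ] Fbed [-0.6  1.2  0.1]
[(34, [219, 184, 7, 6], [222.0, 186.74]), (27, [250, 188, 6, 5], [252.41, 190.07])] [(43, [269, 203, 7, 8], [271.58, 206.14]), (45, [249, 213, 7, 8], [251.8, 216.31])]
[(17, [228, 197, 5, 5], [230.24, 198.76]), (287, [264, 198, 19, 22], [273.62, 209.29]), (16, [257, 200, 5, 5], [259.31, 201.88])]
[(100, [256, 188, 14, 13], [262.82, 194.65]), (24, [287, 203, 5, 6], [288.83, 205.5]), (5, [257, 209, 4, 3], [258.2, 210.0]), (12, [260, 210, 9, 3], [264.25, 211.33]), (33, [269, 211, 5, 8], [271.27, 214.73]), (39, [288, 216, 20, 14], [298.23, 222.64]), (4, [289, 231, 1, 4], [289.0, 232.5])]
nip-66 pred top [259.1 201.6] side [288.8 203.5]
nip24 pred top [230.1 198.7] side [271.6 212.9]
tip [0.4927 0.0952 0.145 ] [272.8 206.3] [295.9 217.9]
[(198, [271, 276]), (201, [266, 279]), (204, [274, 281]), (207, [264, 282]), (210, [264, 282]), (213, [265, 282]), (216, [267, 281]), (219, [270, 278])]
amber 0
white 0
wrench 0
[120, 120, 117, 82, 70, 83, 87, 80, 65, 71, 76, 113, 118, 118, 119, 77, 74, 83, 86, 87, 88, 89, 89, 90] collar edges pred [[216.2, 197.5], [213.2, 197.2]]
```

```bash
python3 -c "
from workcell import bot;print(bot.finish_job())"
```

```text
the job is handed in; nothing more can be done
None
```

The job is handed in at about 28.5 s: the beaker is upright on the jack under the spout, the condenser seated with both keepers folded, and the bottles and wrench unmoved in the top picture; the wrist force peaked near 108 N in one jam (limit 120), whether the gripper's body passed 40 N then was not measured, and I viewed 11 pictures (limit 10).

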